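Plug the test gauge into the bench air coupler

TASK

Take the little pressure gauge out of the white stand and plug it into the quick coupler on the bench's air distribution block: the knurled sleeve has to be drawn back to let the plug past the locking pieces, then the gauge pushed fully home against the valve spring until the sleeve springs all the way forward and locks it. Feel your way in and press only as hard as it needs, the gauge is delicate; do not drop it on the bench, leave the other fittings and everything else where it is, and let go at the end.

Things in the scene. Friction and masses are not known exactly. Their poses are not given: they have to be found in the camera images.
- gauge_mid (a point): Small round gauge, upright in one of the white stand's three holes (which one varies): black case 34 mm across, 18 mm high, steel rim, white dial with needle facing up; 130 to 210 g. This point is the centre of the case; its top is 9 mm above, its underside 9 mm below; z is the axis, up. Below the case: hexagon flange 28 mm across, 4 mm high, then the plug. Grip the case, from any side.
- gauge_flange (a point): Point on the gauge's axis at the underside of its flange, 13 mm below the case's centre. It sits on the stand's top (35 mm above the bench), and comes down on the coupler's mouth face when home. Fingertips that reach lower than 4 mm below this face will stand on the coupler's sleeve and hold it back when the gauge is home.
- gauge_nose (a point): Tip of the gauge's plug, on the axis, 25 mm below the flange. The steel plug, from its tip up: front barrel 20 mm across and 9.5 mm long with a bevelled nose, locking groove 12 mm across and 7 mm long, rear barrel 20 mm across and 8.5 mm long.
- mouth (a point): Where the quick coupler's mouth should be: over the port's axis, at the height of the mouth's top face, 105 mm above the bench; z up. The coupler stands upright, but its hand-tightened adapter is out of true: its real axis lies 3.5 mm beside this point, in a direction that is not known and must be felt or seen; the height is right. Mouth: bevel 22.8 mm across, then a bore of 21.2 mm.
- lock_level (a point): Point 12 mm below mouth, level with the middle of four locking pieces, 4 mm high, that stand 4 mm into the bore while the sleeve is forward. A plug put in stops on them, tip 10 mm deep (flange 15 mm above the mouth, gauge rim 37 mm), and can be left standing. Sleeve drawn back over 7.5 mm they withdraw and the plug drops 6.5 mm by itself. Let go then, the sleeve stays 6 to 7 mm back.
- valve_rest (a point): Point 16.5 mm below mouth: the level where the spring valve stops the dropped plug's tip (flange 8.5 mm above the mouth). Pressing on takes about 6 N, growing to 12 N. With the flange 1.5 mm above the mouth the groove is level with the locking pieces and the sleeve snaps forward; 1.5 mm lower is a hard stop. Let go, the locked gauge stays about 1.5 mm above the stop.
- sleeve_rest (a point): Point 17 mm below mouth, at half height of the coupler's knurled steel sleeve when forward: a ring 42 mm across, 26 mm long, round the coupler's body (29 mm across) and on its real axis; top edge 4 mm below the mouth. Grip it from above from any side, fingers astride a gauge standing in the mouth, or push down on its top edge. It does not turn.
- sleeve (a joint): Travel of the sleeve in m: 0 fully forward (up), 0.009 fully back (straight down, towards the block). Its spring pushes it forward with 4 N when forward, 7 N when fully back.
- manifold: The aluminium air distribution block, 150 by 50 by 40 mm, on a steel foot plate screwed to the bench, carrying coupler, valve and regulator. Origin under the port's axis at bench height, z up; y along the block. At y = 117 mm the regulator's knob (83 mm high), at -45 mm a blanked port (60 mm high), at -89 mm a ball valve (62 mm high). It cannot move.
- stand: White plastic stand, 60 by 195 by 35 mm high, fixed, with three holes 24 mm across and 29 mm deep, in a row along its y axis at -65, 0 and 65 mm. Origin at the centre of its underside.
- gauge: The gauge as a body; origin at the plug's nose, 38 mm below gauge_mid, z up its axis.
- blank_plug: Blanking plug in the stand: the same nipple with a short knurled steel cap, 28 mm across, 17 mm high above the stand. Origin at the nose. Not to be disturbed.
- hose_tail: Hose tail in the stand: the same nipple with a barbed brass stem, 15 mm across, standing 38 mm above the stand. Origin at the nose. Not to be disturbed.
- breadboard: Cream breadboard with chips and light diodes, 55 by 165 by 9 mm, lying on the bench; origin under its centre.
- multimeter: Grey hand multimeter lying on the bench, 150 by 74 by 44 mm; origin under its centre.
- screwdriver: Screwdriver lying on the bench, 170 mm long; origin under its middle.
- solder_reel: Reel of solder standing flat, 60 mm across, 40 mm high; origin under its centre.
- flux_bottle: Small amber bottle with black cap, 40 mm across, 85 mm high; origin under its centre.
- tweezers: Steel tweezers lying on the bench, 125 mm long; origin under the middle.

How it is judged:
By the outcome, as a careful person would: the job done as asked, in the order asked, and still so for the second after the job is handed in, with the robot touching nothing.
It also fails if it takes over 64 s, if anything falls off the work surface, if the arm or the gripper's body presses on something with over 40 N, if the wrist force passes 120 N, or if a joint passes its speed limit or range.

ROBOT

A 6-joint arm with a two-finger parallel gripper is mounted at the origin on the work surface. World frame = base frame: x ahead of the robot, y to its left, z up, the work surface at z = 0. Lengths are in m, angles in rad, forces in N, time in s.
With the tool pointing down it reaches from about 0.3 to 0.875 m from the base axis. Payload 6.4 kg.
Tool frame: the origin (TCP) lies between the finger pads; the fingertips stand nose_length ahead of it and the grasp point (between the pads) lies 11 mm behind it (nose_length is the distance from the TCP to the fingertips, in m); z points along the fingers, y is the direction in which the jaws open and shut (so a half turn about z gives the same grasp; the last joint's range is limited). The gripper opens to 88 mm and grips with 3 to 60 N. Pads are 18 mm wide; open, the fingers measure 123 mm over their backs; the gripper's body (75 mm by 187 mm) begins 45 mm behind the grasp point.
Start: joints at [-1.522, 0.181, 1.607, -0, 1.354, -0.206], TCP at [0.145, -0.556, 0.247] pointing down, gripper open.
Joint ranges: [-2.99, 2.99], [-0.89, 2.07], [0.3, 2.58], [-1.14, 4.28], [0, 2.63], [-3.12, 3.12]. Speed limits (rad/s): [2.57, 2.57, 3.01, 3.14, 3.14, 3.14].

INTERFACE

Orientations are given as a rotation vector (axis times angle).
In Python, from workcell import sense, snapshot, close_job, spot_in, cut_out, place_of, nose_length gives the robot as it stands.
- The arm moves only by the shell command python3 -m crank 'ROWS' [FORCE]. ROWS is JSON, a list of rows, each a list of 7 numbers: the turn, a rotation vector about the world's x, y, z in degrees, then the shift along the world's x, y, z in mm, then the opening, from 0 (shut) to 1 (fully open). In form: [[rx, ry, rz, dx, dy, dz, grip], ...]. A call has 1 to 20 rows; each row shifts and turns the commanded pose from where the row before left it; what a row does not reach is not made up. A row lasts 1/12 s, in which the tool goes at most 41.7 mm and 7.16 degrees, less where a joint would pass 70% of its speed; a pose out of reach is approached as far as the arm can. A call with a gripper value outside its range is refused whole. The fingers move at their own pace and stop on an object; FORCE is the grip in N (left out, the last holds). Time passes only in rows, so rows that do not move let the fingers close. It gives the time, the measured TCP pose, the force and the opening at its end, in the units of the state.
- sense(): the state, without advancing time (a new reading comes with each control period).
- snapshot(name): name is "scene" or "top" or "wrist"; returns a dict with "img" (384x512x3 uint8, red, green, blue), "z_map" (384x512 float32, m along the optical axis (not along the pixel's ray), 0 where there is no reading), "camera_matrix" (3x3 intrinsics, pixels), "dist" ([k1, k2, p1, p2, k3] as OpenCV has them; the pictures are not rectified), "xyz" and "orientation" of the camera in the world. Camera axes: x right, y down, z forward; pixel columns grow to the right and rows downward; lengths in m; the calibration is good to about 2 mm. A picture is of the moment at which its call begins.
- close_job(): hands the job in, once; it reports no verdict.
Trained networks look in a picture, given as the dict that the camera call returned (one of the last four; its "shot" number tells which), for a name from the list of things; names that differ only in an ending like _2 or _b are one class to them, and where a whole thing is asked for, a point or a joint stands for the part that bears it (a point fixed in the world has none). Each returns a list of dicts, best first, with "score" (0 to 1); they miss things now and then, are a little off and sometimes report something else, mostly with a low value. They report only what shows in the picture. A call takes as long as a camera call.
- spot_in(picture, label): "centre" ([x, y, z] in m, in the coordinates of the camera as it stood for that picture, good to about 4 mm: the middle of the surface that is visible of it).
- cut_out(picture, label): "pixels" (384x512 bool, what is visible of it).
- place_of(picture, label): "centre" ([x, y, z] in m, in the coordinates of the camera as it stood for that picture, good to about 4 mm: a listed point, or the origin of a listed thing).
The state is a dict: "t": time; "joint_positions": joint angles; "qvel": joint speeds; "joint_torque": joint torques, N m; "ee_pos": TCP position; "tool_rot": TCP orientation; "ft_force": force on the tool from outside, world axes, zero at the start; "torque": the same for the moment, N m; "width": finger opening in m.
Only numpy, scipy, OpenCV 4.12 (cv2) and the standard library are available. Lean on these libraries where they do the work, as an engineer would, in place of code of your own. Each camera call takes 0.05 s, during which the arm holds its last target.

## Working session

There is one attempt and no reset: what is moved stays moved. The work goes in short steps, Python scripts to look and compute and a shell command to move; the robot and the scene stay as the last step left them, time stands still between calls to the robot, and variables do not carry over. Pictures are saved under pics/ and viewed, and the job is handed in when it is done.

```bash
ls; mkdir -p pics; python3 - <<'E'
from workcell import sense,snapshot,nose_length
import cv2
print(nose_length if not callable(nose_length) else nose_length())
s=sense();print({k:s[k] for k in('t','ee_pos','tool_rot','ft_force','width')})
for n in('scene','top'):
    p=snapshot(n);cv2.imwrite(f'pics/{n}0.png',p['img'][:,:,::-1]);print(n,p['xyz'],p['orientation'],p['camera_matrix'],p['dist'])
E
```

```text
pics
0.008
{'t': 0.0, 'ee_pos': array([ 0.14490387, -0.55589848,  0.24579567]), 'tool_rot': array([-3.11438697e+00, -3.98907919e-01, -1.94183299e-04]), 'ft_force': array([ 0.76358925, -0.59333854, -0.5601017 ]), 'width': 0.08853768339263414}
scene [0.93509119 0.52000347 1.09806534] [-0.95693556 -2.68475315  0.78147188] [[416.04644426   0.         255.19197554]
 [  0.         416.04644426 189.22958983]
 [  0.           0.           1.        ]] [0.00665268 0.         0.         0.         0.        ]
top [0.24151453 0.01250916 1.49262254] [-2.11799861  2.12445516 -0.19850414] [[411.32137438   0.         253.482223  ]
 [  0.         411.32137438 192.62496431]
 [  0.           0.           1.        ]] [-0.13669677  0.          0.          0.          0.        ]
```

View pics/scene0.png

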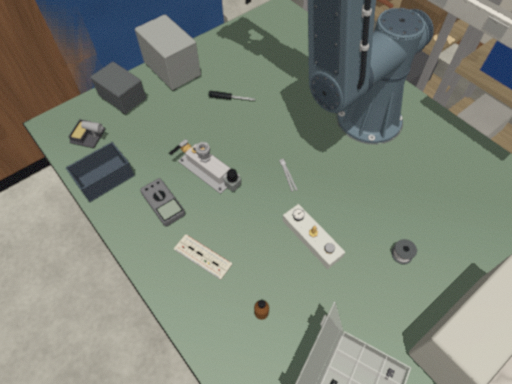

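View pics/top0.png

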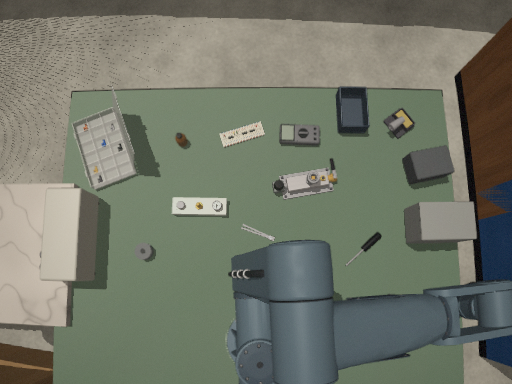

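```bash
cat > h.py <<'E'
import numpy as np, cv2
from scipy.spatial.transform import Rotation as R
from workcell import *
def tow(p,c): return R.from_rotvec(p['orientation']).apply(np.asarray(c))+p['xyz']
def px2w(p,u,v,z=None,depth=None):
    """ray-plane at world height z, or with depth"""
    n=cv2.undistortPoints(np.array([[[u,v]]],float),p['camera_matrix'],p['dist'])[0,0]
    d=np.array([n[0],n[1],1.])
    if depth is not None: return tow(p,d*depth)
    dw=R.from_rotvec(p['orientation']).apply(d)
    return p['xyz']+dw*(z-p['xyz'][2])/dw[2]
def w2px(p,X):
    Rm=R.from_rotvec(p['orientation']).inv()
    c=Rm.apply(np.atleast_2d(X)-p['xyz'])
    return cv2.projectPoints(c,np.zeros(3),np.zeros(3),p['camera_matrix'],p['dist'])[0][:,0]
E
python3 - <<'E'
from h import *
for n in('scene','top'):
    p=snapshot(n)
    for l in ('gauge_mid','gauge_flange','mouth','sleeve_rest','manifold','stand','blank_plug','hose_tail'):
        for r in place_of(p,l)[:2]: print(n,l,round(r['score'],2),tow(p,r['centre']).round(4))
    for l in ('breadboard','multimeter','screwdriver','solder_reel','flux_bottle','tweezers'):
        for r in place_of(p,l)[:1]: print(n,l,round(r['score'],2),tow(p,r['centre']).round(3))
E
```

```text
scene gauge_mid 0.51 [0.4689 0.147  0.048 ]
scene gauge_flange 0.59 [0.4746 0.1497 0.0346]
scene mouth 0.82 [ 0.5652 -0.1889  0.1063]
scene sleeve_rest 0.94 [ 0.5647 -0.1881  0.0859]
scene manifold 0.7 [ 5.651e-01 -1.855e-01  4.000e-04]
scene manifold 0.34 [ 0.7446 -0.1597 -0.0014]
scene stand 0.95 [0.4714 0.2145 0.0023]
scene blank_plug 0.65 [0.4796 0.2815 0.0125]
scene blank_plug 0.51 [ 0.3164 -0.3755 -0.003 ]
scene hose_tail 0.57 [0.4747 0.2122 0.0121]
scene hose_tail 0.32 [ 7.466e-01 -1.565e-01  1.000e-04]
scene breadboard 0.7 [ 0.752  0.059 -0.003]
scene multimeter 0.89 [ 0.746 -0.159 -0.002]
scene screwdriver 0.67 [ 0.319 -0.377 -0.004]
scene solder_reel 0.65 [0.313 0.41  0.003]
scene flux_bottle 0.81 [ 0.725  0.289 -0.002]
scene tweezers 0.67 [0.388 0.008 0.001]
top gauge_mid 0.43 [0.4706 0.1506 0.0474]
top gauge_mid 0.34 [ 0.5688 -0.1849  0.107 ]
top gauge_flange 0.44 [0.4697 0.1455 0.0339]
top mouth 0.84 [ 0.5622 -0.1891  0.105 ]
top sleeve_rest 0.58 [0.7251 0.287  0.0046]
top sleeve_rest 0.56 [ 0.5639 -0.1857  0.0882]
top manifold 0.63 [0.3127 0.4114 0.001 ]
top manifold 0.58 [ 0.5678 -0.1912 -0.0046]
top stand 0.68 [ 0.4771  0.2122 -0.0056]
top blank_plug 0.59 [0.4758 0.2774 0.0081]
top blank_plug 0.26 [ 0.4756  0.2066 -0.0019]
top hose_tail 0.41 [0.4763 0.2138 0.0074]
top breadboard 0.65 [0.749 0.061 0.003]
top multimeter 0.94 [ 0.751 -0.159  0.   ]
top screwdriver 0.7 [ 0.316 -0.377  0.002]
top solder_reel 0.55 [0.312 0.41  0.002]
top flux_bottle 0.58 [0.725 0.287 0.005]
top tweezers 0.46 [0.381 0.006 0.001]
```

Gauge at about (0.471, 0.148) in the stand's end hole, and the coupler at about (0.565, −0.187). I'll fly over the coupler with the jaws turned along world x and look with the wrist camera.

```bash
python3 -m crank '[[0,0,5,25,24.6,4,1],[0,0,5,25,24.6,4,1],[0,0,5,25,24.6,4,1],[0,0,5,25,24.6,4,1],[0,0,5,25,24.6,4,1],[0,0,5,25,24.6,4,1],[0,0,5,25,24.6,4,1],[0,0,5,25,24.6,4,1],[0,0,5,25,24.6,4,1],[0,0,5,25,24.6,4,1],[0,0,5,25,24.6,4,1],[0,0,5,25,24.6,4,1],[0,0,5,25,24.6,4,1],[0,0,5,25,24.6,4,1],[0,0,5,25,24.6,4,1],[0,0,0.4,0,0,0,1],[0,0,0,0,0,0,1]]'
python3 - <<'E'
from h import *
s=sense();print(s['ee_pos'],R.from_rotvec(s['tool_rot']).as_matrix().round(3))
p=snapshot('wrist');cv2.imwrite('pics/w1.png',p['img'][:,:,::-1]);print(p['xyz'],R.from_rotvec(p['orientation']).as_matrix().round(3),p['camera_matrix'][0],p['dist'])
for l in ('mouth','sleeve_rest','manifold'):
    for r in place_of(p,l)[:2]: print(l,round(r['score'],2),tow(p,r['centre']).round(4))
print(w2px(p,[.565,-.187,.105]))
E
```

```text
t: 3.02
ee_pos: [0.5208, -0.1861, 0.3068]
tool_rot: [2.218, 2.225, -0.0]
ft_force: [0.9, -0.2, -0.8]
width: 0.0879
[ 0.520771   -0.18612918  0.30677137] [[-0.003  1.     0.   ]
 [ 1.     0.003 -0.   ]
 [-0.     0.    -1.   ]]
[ 0.52037717 -0.11317468  0.4450771 ] [[ 1.     0.003  0.001]
 [ 0.003 -0.96  -0.28 ]
 [ 0.     0.28  -0.96 ]] [273.06632744   0.         248.56380837] [-0.00495762  0.          0.          0.          0.        ]
mouth 0.62 [ 0.5652 -0.1865  0.1067]
mouth 0.21 [ 0.5589 -0.1928  0.0014]
sleeve_rest 0.86 [ 0.5639 -0.1873  0.0844]
manifold 0.93 [ 0.5629 -0.1879  0.0039]
[[283.46946457 173.24647491]]
```

View pics/w1.png

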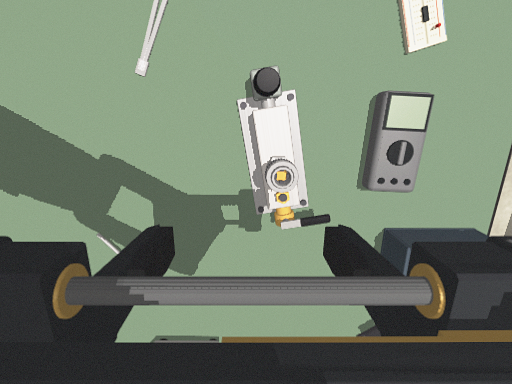

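```bash
python3 -m crank '[[0,0,0,9,-3,-30,1],[0,0,0,9,-3,-30,1],[0,0,0,9,-3,-30,1],[0,0,0,9,-3,-30,1],[0,0,0,8,-3,-28,1],[0,0,0,0,0,0,1],[0,0,0,0,0,0,1]]'
cat > circ.py <<'E'
from h import *
import sys
p=snapshot('wrist');n=sys.argv[1];cv2.imwrite(f'pics/{n}.png',p['img'][:,:,::-1])
import pickle;pickle.dump(p,open(n+'.pkl','wb'))
s=sense();print(s['ee_pos'],p['xyz'])
for l in sys.argv[2:]:
    for r in place_of(p,l)[:1]: print(l,round(r['score'],2),tow(p,r['centre']).round(4),w2px(p,tow(p,r['centre'])).round(0))
E
python3 circ.py w2 mouth sleeve_rest manifold
python3 - <<'E'
import cv2
i=cv2.imread('pics/w2.png');cv2.imwrite('pics/w2c.png',cv2.resize(i[120:240,180:340],None,fx=5,fy=5,interpolation=2))
E
```

```text
t: 3.8
ee_pos: [0.5622, -0.2029, 0.1571]
tool_rot: [-2.221, -2.216, 0.002]
ft_force: [-0.6, 0.2, 0.7]
width: 0.0881
[ 0.56337819 -0.20332513  0.15920601] [ 0.56277079 -0.13032453  0.29560405]
mouth 0.6 [ 0.5662 -0.1904  0.1063] [[254. 199.]]
sleeve_rest 0.93 [ 0.5629 -0.1867  0.0842] [[250. 187.]]
manifold 0.98 [ 0.5636 -0.187   0.0032] [[250. 168.]]
```

View pics/w2.png

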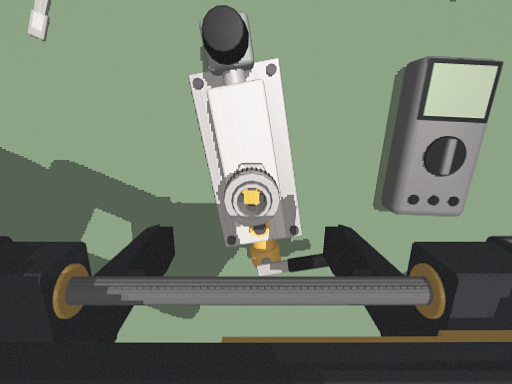

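View pics/w2c.png

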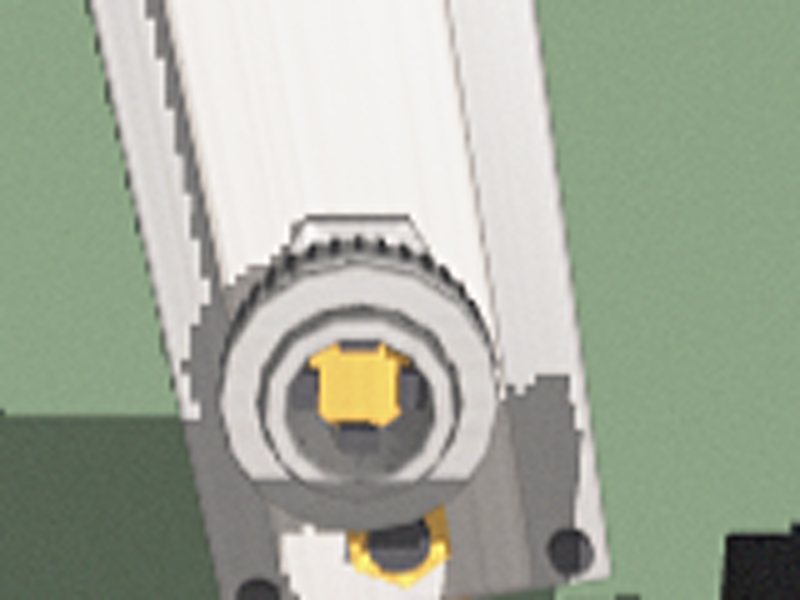

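```bash
cat > top.py <<'E'
from h import *
import pickle,sys
def cloud(p):
    v,u=np.mgrid[0:384,0:512]
    n=cv2.undistortPoints(np.stack([u,v],-1).reshape(-1,1,2).astype(float),p['camera_matrix'],p['dist'])[:,0]
    z=p['z_map'].reshape(-1)
    return tow(p,np.c_[n,np.ones(len(n))]*z[:,None]).reshape(384,512,3)
def disc(p,c,lo,hi,rad):
    X=cloud(p);m=(X[...,2]>lo)&(X[...,2]<hi)&(np.hypot(X[...,0]-c[0],X[...,1]-c[1])<rad)
    cn,_=cv2.findContours(m.astype(np.uint8),cv2.RETR_EXTERNAL,cv2.CHAIN_APPROX_NONE)
    k=max(cn,key=cv2.contourArea);e=cv2.fitEllipse(k)
    zz=np.median(X[m][:,2]);
    return e,m.sum(),zz
E
python3 - <<'E'
from top import *
p=pickle.load(open('w2.pkl','rb'))
X=cloud(p)
print('z along column 252:',X[170:235:3,252,2].round(4))
for lo,hi,zp in((.096,.110,.101),(.1033,.110,.105)):
    e,n,zz=disc(p,(.564,-.189),lo,hi,.03);print(e,n,zz,px2w(p,*e[0],z=zp).round(4))
print(px2w(p,251.6,199.4,z=.101),px2w(p,252,200.9,z=.105))
E
```

```text
z along column 252: [0.0915 0.102  0.1013 0.1018 0.1023 0.1047 0.2956 0.0898 0.0891 0.0897
 0.0891 0.0889 0.095  0.0958 0.0994 0.1047 0.1055 0.1018 0.1026 0.0565
 0.0568 0.0565]
((251.14564514160156, 198.80775451660156), (52.946163177490234, 54.91410446166992), 88.46857452392578) 1850 0.1016648134772172 [ 0.5638 -0.1916  0.101 ]
((251.14724731445312, 201.0396728515625), (36.2211799621582, 37.7248420715332), 86.64009857177734) 530 0.10503902545048713 [ 0.5638 -0.1921  0.105 ]
[ 0.56415307 -0.19210867  0.101     ] [ 0.56441901 -0.19199257  0.105     ]
```

The coupler's axis reads about (0.564, −0.192), some 4 to 5 mm toward −y of the manifold's nominal axis, so it fits the 3.5 mm offset. Next I look at the gauge with the same camera geometry, so that camera bias cancels.

```bash
python3 -m crank '[[0,0,0,-9.2,34,0,1],[0,0,0,-9.2,34,0,1],[0,0,0,-9.2,34,0,1],[0,0,0,-9.2,34,0,1],[0,0,0,-9.2,34,0,1],[0,0,0,-9.2,34,0,1],[0,0,0,-9.2,34,0,1],[0,0,0,-9.2,34,0,1],[0,0,0,-9.2,34,0,1],[0,0,0,-9.2,34,0,1],[0,0,0,0,0,-25,1],[0,0,0,0,0,-25,1],[0,0,0,0,0,0,1],[0,0,0,0,0,0,1],[0,0,0,0,0,0,1]]'
python3 circ.py w3 gauge_mid gauge_flange stand hose_tail
python3 - <<'E'
from top import *
p=pickle.load(open('w3.pkl','rb'))
i=p['img'][:,:,::-1];cv2.imwrite('pics/w3c.png',cv2.resize(i[120:240,180:340],None,fx=5,fy=5,interpolation=2))
e,n,zz=disc(p,(.471,.148),.052,.065,.025);print(e,n,zz,px2w(p,*e[0],z=.057).round(4))
E
```

```text
t: 5.25
ee_pos: [0.4732, 0.1373, 0.1106]
tool_rot: [2.221, 2.22, 0.003]
ft_force: [0.3, -1.1, 0.1]
width: 0.0882
[0.47344942 0.13720466 0.11078958] [0.47266897 0.21021275 0.24895434]
gauge_mid 0.67 [0.475  0.1443 0.0447] [[251. 200.]]
gauge_flange 0.75 [0.4717 0.1504 0.0381] [[247. 190.]]
stand 0.92 [0.4775 0.211  0.0032] [[253. 112.]]
hose_tail 0.68 [0.4735 0.2144 0.0102] [[249. 108.]]
((248.79867553710938, 200.71820068359375), (44.09373474121094, 44.99104690551758), 89.0874252319336) 1616 0.05523896458854194 [0.4733 0.1478 0.057 ]
```

View pics/w3c.png

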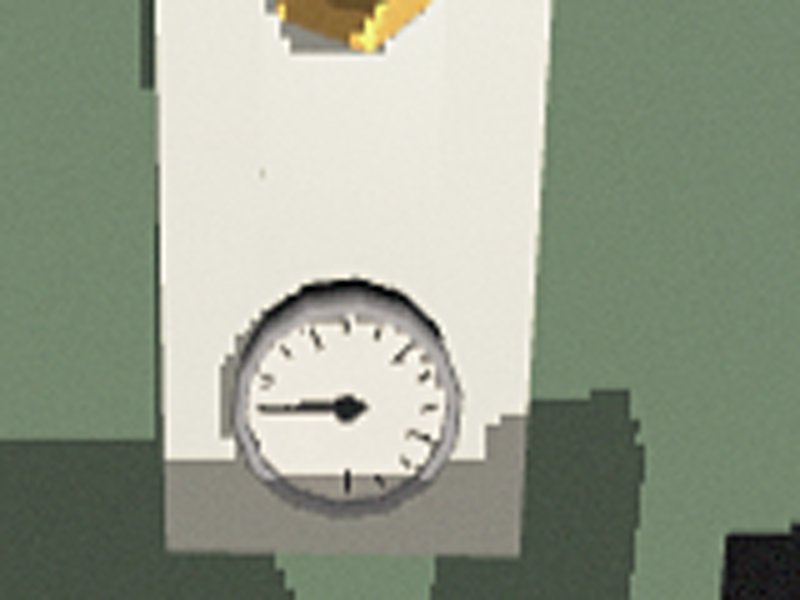

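View pics/w3.png

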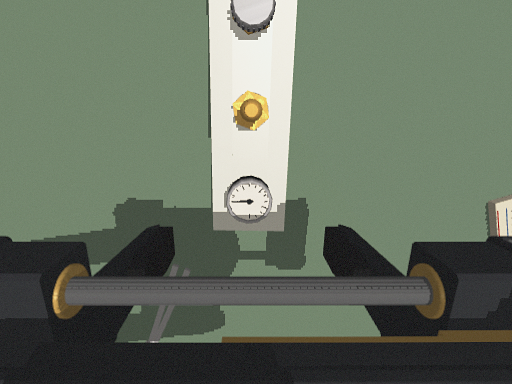

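```bash
python3 -m crank '[[0,0,0,0,10.5,-15,1],[0,0,0,0,0,-20,1],[0,0,0,0,0,-15,1],[0,0,0,0,0,-8,1],[0,0,0,0,0,-5,1],[0,0,0,0,0,0,1],[0,0,0,0,0,0,1],[0,0,0,0,0,0,1]]' 15
python3 -c "
from h import *
for i in range(3):
  s=sense();print(s['ee_pos'],s['ft_force'])"
```

```text
t: 6.17
ee_pos: [0.4727, 0.148, 0.0466]
tool_rot: [2.221, 2.221, 0.002]
ft_force: [0.4, -0.3, -0.5]
width: 0.0879
[0.47274436 0.1480332  0.04659769] [ 0.41326313 -0.28143658 -0.48163777]
[0.47274436 0.1480332  0.04659769] [ 0.41326313 -0.28143658 -0.48163777]
[0.47274436 0.1480332  0.04659769] [ 0.41326313 -0.28143658 -0.48163777]
```

```bash
python3 -m crank '[[0,0,0,0,0,0,0.5],[0,0,0,0,0,0,0.3],[0,0,0,0,0,0,0.3],[0,0,0,0,0,0,0.3],[0,0,0,0,0,0,0.3],[0,0,0,0,0,0,0.3],[0,0,0,0,0,0,0.3]]' 15
```

```text
t: 6.75
ee_pos: [0.4719, 0.1481, 0.0457]
tool_rot: [2.221, 2.221, -0.0]
ft_force: [0.9, 0.3, 0.3]
width: 0.0436
```

```bash
python3 -m crank '[[0,0,0,0,0,0,0.3],[0,0,0,0,0,0,0.3],[0,0,0,0,0,0,0.3],[0,0,0,0,0,0,0.3]]' 15;python3 -m crank '[[0,0,0,0,0,0,0.3],[0,0,0,0,0,4,0.3],[0,0,0,0,0,4,0.3],[0,0,0,0,0,0,0.3]]' 15
```

```text
t: 7.08
ee_pos: [0.472, 0.148, 0.0457]
tool_rot: [2.221, 2.221, 0.0]
ft_force: [1.0, 0.4, -1.0]
width: 0.0335
t: 7.42
ee_pos: [0.4722, 0.1481, 0.0544]
tool_rot: [2.221, 2.221, 0.001]
ft_force: [0.2, 0.5, -2.1]
width: 0.0334
```

```bash
python3 -m crank '[[0,0,0,0,0,20,0.3],[0,0,0,0,0,30,0.3],[0,0,0,0,0,30,0.3],[0,0,0,0,0,30,0.3],[0,0,0,9,-30,0,0.3],[0,0,0,9,-30,0,0.3],[0,0,0,9,-30,0,0.3],[0,0,0,9,-30,0,0.3],[0,0,0,9,-30,0,0.3],[0,0,0,9,-30,0,0.3],[0,0,0,9,-30,0,0.3],[0,0,0,9,-30,0,0.3],[0,0,0,9,-30,0,0.3],[0,0,0,6,-30,0,0.3],[0,0,0,4,-20,0,0.3],[0,0,0,0,-20,0,0.3],[0,0,0,0,0,0,0.3],[0,0,0,0,0,0,0.3],[0,0,0,0,0,0,0.3]]' 15
python3 circ.py w4 mouth gauge_nose gauge_mid sleeve_rest
python3 - <<'E'
from h import *
p=snapshot('scene');print(w2px(p,[.564,-.19,.14]));u,v=w2px(p,[.564,-.19,.14])[0].astype(int)
cv2.imwrite('pics/s4c.png',cv2.resize(p['img'][v-50:v+50,u-60:u+60,::-1],None,fx=6,fy=6,interpolation=2))
E
```

```text
t: 9.0
ee_pos: [0.5624, -0.1912, 0.1633]
tool_rot: [-2.221, -2.22, 0.0]
ft_force: [-0.1, 0.3, -2.6]
width: 0.0332
[ 0.56258309 -0.19082996  0.16342282] [ 0.56244087 -0.1184127   0.30170244]
mouth 0.86 [ 0.5624 -0.1903  0.109 ] [[249. 213.]]
gauge_nose 0.66 [ 0.5671 -0.1921  0.1261] [[256. 224.]]
gauge_mid 0.63 [ 0.5654 -0.1945  0.1637] [[254. 254.]]
sleeve_rest 0.62 [ 0.564  -0.187   0.0861] [[251. 199.]]
[[201.12120745 138.97011311]]
```

View pics/w4.png

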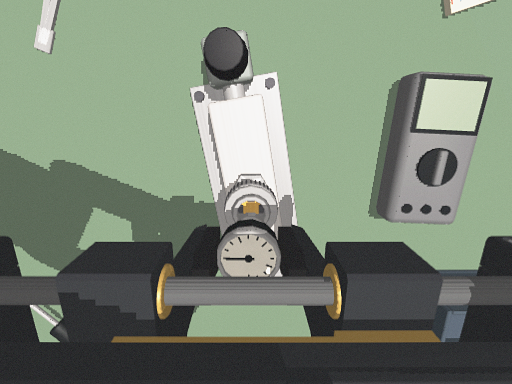

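View pics/s4c.png

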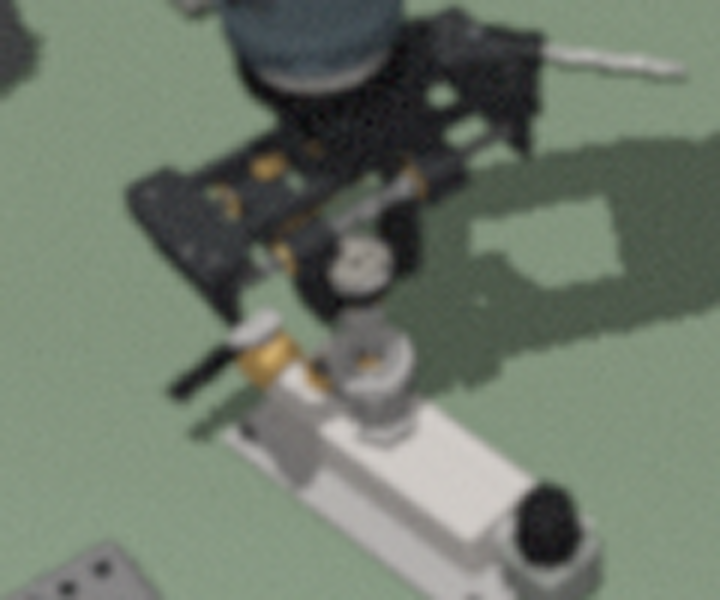

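```bash
cat > meas.py <<'E'
from top import *
n=sys.argv[1];p=pickle.load(open(n+'.pkl','rb'));i=p['img'][:,:,::-1]
cv2.imwrite('pics/'+n+'c.png',cv2.resize(i[165:285,180:320],None,fx=5,fy=5,interpolation=2))
zt=float(sys.argv[2])
X=cloud(p)
print('dial z',np.median(X[252:266,240:258,2]))
for lo,hi,c,rad,zp in((zt-.005,zt+.005,(.563,-.192),.022,zt),(.096,.1033,(.564,-.192),.026,.101),(.1033,.108,(.564,-.192),.02,.105)):
    e,m,zz=disc(p,c,lo,hi,rad);print(np.round(e[0],1),np.round(e[1],1),m,round(zz,4),px2w(p,*e[0],z=zp).round(4))
E
python3 meas.py w4 .1747
```

```text
dial z 0.1721239606428881
[248.4 254.1] [51.5 77.5] 3030 0.1723 [ 0.5622 -0.1886  0.1747]
[250.6 210.6] [47.  48.4] 885 0.1012 [ 0.5638 -0.1916  0.101 ]
[250.6 213. ] [32.3 33.7] 324 0.1052 [ 0.5638 -0.1921  0.105 ]
```

View pics/w4c.png

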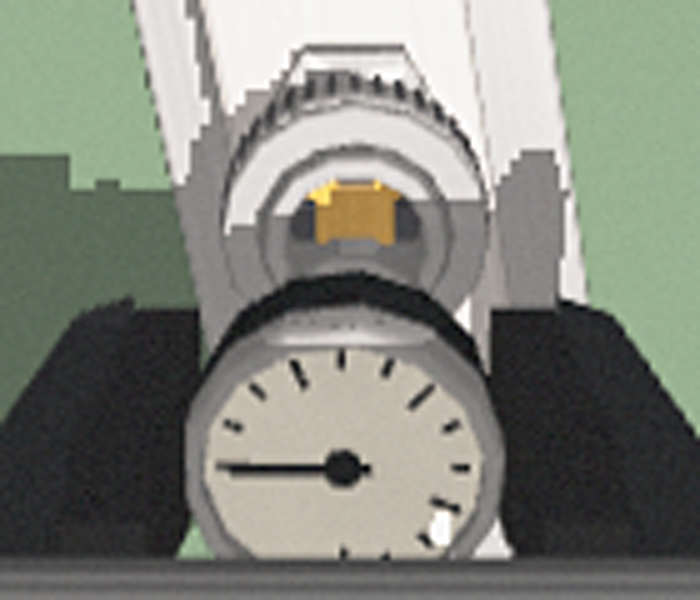

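```bash
python3 - <<'E'
from top import *
p=pickle.load(open('w4.pkl','rb'))
for z in(.172,.1735,.175):print(px2w(p,248.2,258.2,z=z).round(4))
s=sense();print(s['ee_pos'])
E
```

```text
[ 0.5621 -0.1926  0.172 ]
[ 0.5621 -0.1917  0.1735]
[ 0.5621 -0.1909  0.175 ]
[ 0.56299799 -0.19112857  0.16380298]
```

```bash
python3 -m crank '[[0,0,0,1.7,-0.4,-5,0.3],[0,0,0,0,0,-8,0.3],[0,0,0,0,0,-5,0.3],[0,0,0,0,0,0,0.3],[0,0,0,0,0,0,0.3]]' 15;  python3 -m crank '[[0,0,0,0,0,-2,0.3],[0,0,0,0,0,-1.5,0.3],[0,0,0,0,0,0,0.3]]';python3 -m crank '[[0,0,0,0,0,-1,0.3],[0,0,0,0,0,-1,0.3],[0,0,0,0,0,0,0.3]]'
```

```text
t: 9.72
ee_pos: [0.5641, -0.1921, 0.1447]
tool_rot: [-2.22, -2.22, 0.001]
ft_force: [0.5, -0.0, -1.4]
width: 0.0333
t: 9.97
ee_pos: [0.5646, -0.1923, 0.142]
tool_rot: [-2.221, -2.221, 0.0]
ft_force: [0.2, 0.0, -2.2]
width: 0.0335
t: 10.22
ee_pos: [0.5646, -0.1923, 0.1401]
tool_rot: [-2.221, -2.221, 0.0]
ft_force: [-0.2, 0.2, -1.8]
width: 0.0336
```

```bash
python3 -m crank '[[0,0,0,0,0,-1,0.3],[0,0,0,0,0,-1,0.3],[0,0,0,0,0,0,0.3]]';python3 -m crank '[[0,0,0,0,0,-1,0.3],[0,0,0,0,0,-1,0.3],[0,0,0,0,0,0,0.3]]'
```

```text
t: 10.47
ee_pos: [0.5644, -0.1922, 0.1381]
tool_rot: [-2.221, -2.221, 0.0]
ft_force: [-1.5, 0.1, -1.9]
width: 0.0336
t: 10.72
ee_pos: [0.564, -0.1921, 0.1358]
tool_rot: [-2.22, -2.22, 0.001]
ft_force: [-2.4, 0.8, -1.5]
width: 0.0337
```

```bash
python3 circ.py w5; python3 - <<'E'
import cv2
i=cv2.imread('pics/w5.png');cv2.imwrite('pics/w5c.png',cv2.resize(i[165:285,180:320],None,fx=5,fy=5,interpolation=2))
E
```

```text
[ 0.56396573 -0.19203147  0.13555399] [ 0.56402375 -0.11923035  0.27412587]
```

View pics/w5c.png

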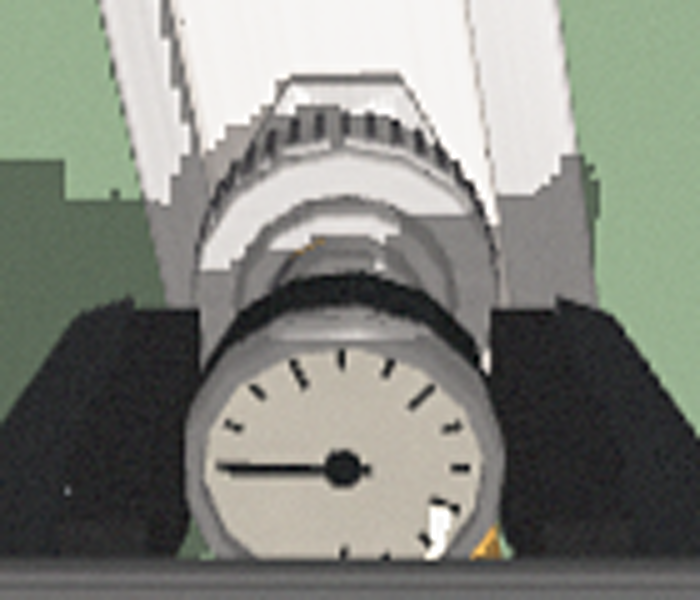

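The plug is about 5 mm into the mouth. A side force of −2.4 N in x says I'm slightly too far +x, so I'll ease that and go on.

```bash
python3 -m crank '[[0,0,0,-0.8,0.2,0,0.3],[0,0,0,0,0,0,0.3]]'; python3 -m crank '[[0,0,0,0,0,-1,0.3],[0,0,0,0,0,-1,0.3],[0,0,0,0,0,0,0.3]]'; python3 -m crank '[[0,0,0,0,0,-1,0.3],[0,0,0,0,0,0,0.3],[0,0,0,0,0,0,0.3]]'
```

```text
t: 10.93
ee_pos: [0.5638, -0.1921, 0.1359]
tool_rot: [-2.221, -2.221, -0.0]
ft_force: [-0.5, -0.1, -2.0]
width: 0.0343
t: 11.18
ee_pos: [0.5638, -0.1921, 0.1339]
tool_rot: [-2.221, -2.221, 0.0]
ft_force: [-0.9, 0.9, -2.4]
width: 0.0334
t: 11.43
ee_pos: [0.5638, -0.1921, 0.1331]
tool_rot: [-2.221, -2.221, 0.0]
ft_force: [-2.0, 0.2, -2.6]
width: 0.0337
```

```bash
python3 -m crank '[[0,0,0,-0.5,0,-1,0.3],[0,0,0,0,0,-0.7,0.3],[0,0,0,0,0,0,0.3]]'; python3 -m crank '[[0,0,0,0,0,-0.7,0.3],[0,0,0,0,0,0,0.3],[0,0,0,0,0,0,0.3]]'
```

```text
t: 11.68
ee_pos: [0.5636, -0.1922, 0.1315]
tool_rot: [2.221, 2.221, 0.0]
ft_force: [-0.1, -0.1, -2.0]
width: 0.0338
t: 11.93
ee_pos: [0.5636, -0.1923, 0.1313]
tool_rot: [2.221, 2.221, 0.0]
ft_force: [-2.0, 1.3, 1.6]
width: 0.0337
```

```bash
python3 -m crank '[[0,0,0,0,0,0,0.45],[0,0,0,0,0,0,0.45],[0,0,0,0,0,0,0.7],[0,0,0,0,0,0,1],[0,0,0,0,0,0,1],[0,0,0,0,0,0,1],[0,0,0,0,0,0,1],[0,0,0,0,0,0,1],[0,0,0,0,0,0,1]]'
python3 circ.py w6; python3 - <<'E'
import cv2
i=cv2.imread('pics/w6.png');cv2.imwrite('pics/w6c.png',cv2.resize(i[165:285,180:320],None,fx=5,fy=5,interpolation=2))
E
```

```text
t: 12.68
ee_pos: [0.5633, -0.1921, 0.1308]
tool_rot: [2.221, 2.221, -0.0]
ft_force: [0.2, -0.3, 0.1]
width: 0.0843
[ 0.56336299 -0.19214766  0.13080158] [ 0.56317838 -0.11923862  0.26911701]
```

View pics/w6c.png

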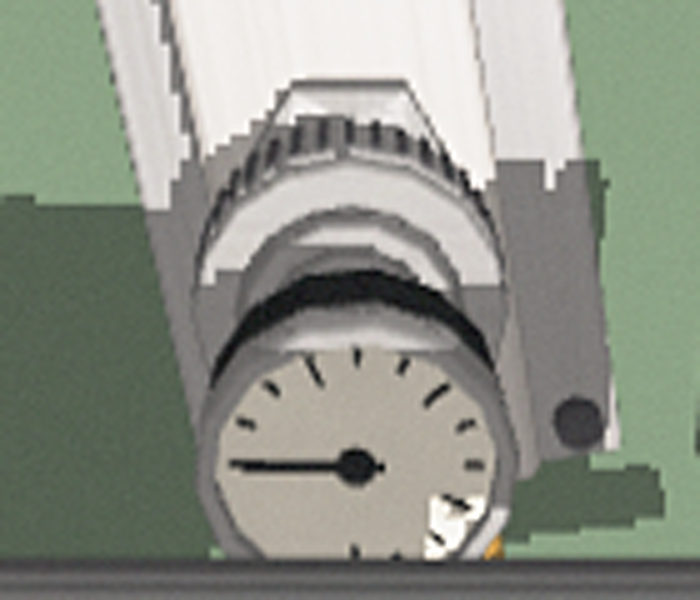

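```bash
python3 -m crank '[[0,0,0,0.6,0,-5,1],[0,0,0,0,0,-10,1],[0,0,0,0,0,-10,1],[0,0,0,0,0,-6,1],[0,0,0,0,0,-4,1],[0,0,0,0,0,0,1],[0,0,0,0,0,0,1]]'; python3 -m crank '[[0,0,0,0,0,0,0.6],[0,0,0,0,0,0,0.4],[0,0,0,0,0,0,0.4],[0,0,0,0,0,0,0.4],[0,0,0,0,0,0,0.4],[0,0,0,0,0,0,0.4],[0,0,0,0,0,0,0.4],[0,0,0,0,0,0,0.4],[0,0,0,0,0,0,0.4]]' 30
```

```text
t: 13.32
ee_pos: [0.5637, -0.192, 0.0953]
tool_rot: [-2.221, -2.221, 0.0]
ft_force: [-0.3, -0.3, 0.0]
width: 0.0881
t: 14.07
ee_pos: [0.5641, -0.1922, 0.0959]
tool_rot: [2.221, 2.221, 0.0]
ft_force: [0.3, -0.2, 0.1]
width: 0.0419
```

Gripped on the 42 mm sleeve. Now I pull it straight down.

```bash
python3 -m crank '[[0,0,0,0,0,0,0.4],[0,0,0,0,0,-1.5,0.4],[0,0,0,0,0,-1.5,0.4],[0,0,0,0,0,0,0.4]]' 30; python3 -m crank '[[0,0,0,0,0,-1.5,0.4],[0,0,0,0,0,-1.5,0.4],[0,0,0,0,0,-1.3,0.4],[0,0,0,0,0,0,0.4],[0,0,0,0,0,0,0.4]]'; python3 -m crank '[[0,0,0,0,0,-0.8,0.4],[0,0,0,0,0,0,0.4],[0,0,0,0,0,0,0.4]]'
```

```text
t: 14.4
ee_pos: [0.5641, -0.1922, 0.0929]
tool_rot: [2.221, 2.221, 0.0]
ft_force: [-0.1, 1.3, 4.6]
width: 0.0416
t: 14.82
ee_pos: [0.5641, -0.1922, 0.0886]
tool_rot: [2.221, 2.221, 0.0]
ft_force: [-0.7, 0.9, 4.7]
width: 0.0415
t: 15.07
ee_pos: [0.5641, -0.1922, 0.0879]
tool_rot: [2.221, 2.221, 0.0]
ft_force: [-1.3, 1.5, 4.8]
width: 0.0414
```

```bash
python3 circ.py w7; python3 - <<'E'
from top import *
p=pickle.load(open('w7.pkl','rb'));i=p['img'][:,:,::-1]
cv2.imwrite('pics/w7c.png',cv2.resize(i[165:285,180:320],None,fx=5,fy=5,interpolation=2))
X=cloud(p);print(np.median(X[235:262,240:258,2]))
E
```

```text
[ 0.56405513 -0.19219998  0.08790649] [ 0.56387023 -0.11926289  0.22620946]
0.10455006180453204
```

View pics/w7c.png

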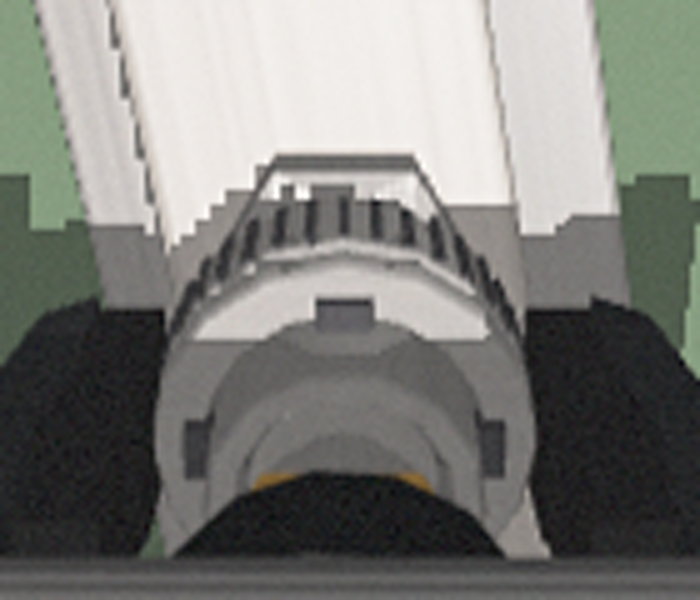

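```bash
python3 -m crank '[[0,0,0,0,0,-0.5,0.4],[0,0,0,0,0,0,0.4]]'; python3 - <<'E'
from h import *
p=snapshot('scene');u,v=w2px(p,[.564,-.19,.11])[0].astype(int)
cv2.imwrite('pics/s8c.png',cv2.resize(p['img'][v-40:v+40,u-50:u+50,::-1],None,fx=8,fy=7,interpolation=2))
for l in('gauge_mid','gauge_flange'):
    for r in place_of(p,l)[:2]: print(l,round(r['score'],2),tow(p,r['centre']).round(4))
E
```

```text
t: 15.28
ee_pos: [0.5641, -0.1922, 0.0874]
tool_rot: [2.221, 2.221, 0.0]
ft_force: [-0.8, 0.2, 7.0]
width: 0.0417
gauge_mid 0.6 [ 0.561  -0.1966  0.1283]
gauge_flange 0.68 [ 0.7546  0.0595 -0.0018]
gauge_flange 0.37 [ 0.5639 -0.1958  0.1147]
```

View pics/s8c.png

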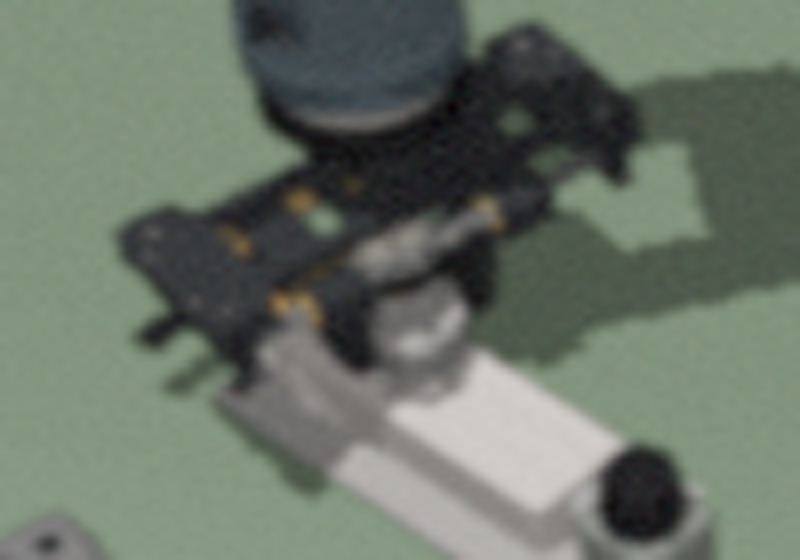

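```bash
python3 -m crank '[[0,0,0,0,0,0,0.6],[0,0,0,0,0,0,1],[0,0,0,0,0,0,1],[0,0,0,0,0,0,1],[0,0,0,0,0,0,1],[0,0,0,0,0,0,1],[0,0,0,0,0,10,1],[0,0,0,0,0,16,1],[0,0,0,0,0,14,1],[0,0,0,0,0,4,1],[0,0,0,0,0,0,1],[0,0,0,0,0,0,1]]';python3 circ.py w8 gauge_mid gauge_flange; python3 - <<'E'
from top import *
p=pickle.load(open('w8.pkl','rb'));i=p['img'][:,:,::-1]
cv2.imwrite('pics/w8c.png',cv2.resize(i[165:285,180:320],None,fx=5,fy=5,interpolation=2))
X=cloud(p);print(X[200:282:4,251,2].round(4))
E
```

```text
t: 16.43
ee_pos: [0.564, -0.1922, 0.1314]
tool_rot: [2.221, 2.221, 0.0]
ft_force: [1.0, 0.4, 0.2]
width: 0.0883
[ 0.56358919 -0.19194871  0.13072407] [ 0.56374064 -0.11921263  0.26968308]
gauge_mid 0.79 [ 0.567  -0.1965  0.1265] [[254. 251.]]
gauge_flange 0.85 [ 0.562  -0.1933  0.1153] [[246. 237.]]
[0.0948 0.0942 0.102  0.1055 0.1209 0.1272 0.1321 0.1374 0.1353 0.1336
 0.1341 0.134  0.1337 0.1339 0.1328 0.1333 0.1331 0.133  0.1323 0.1345
 0.203 ]
```

View pics/w8c.png

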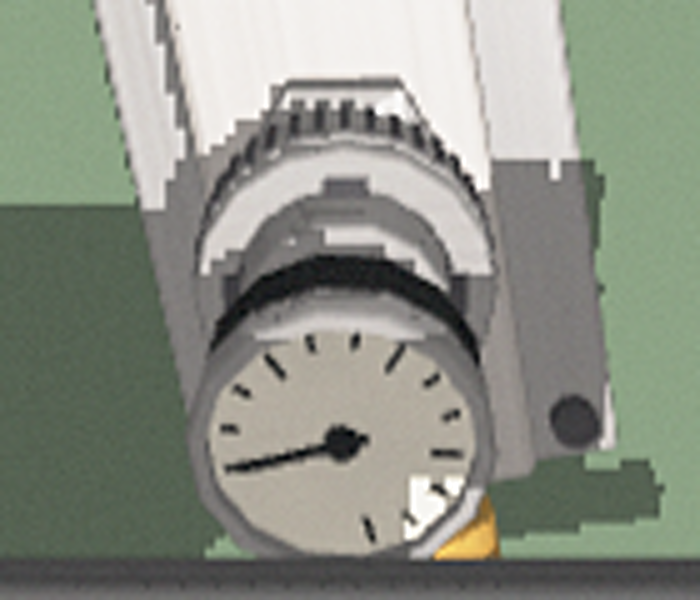

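The plug has dropped onto the valve: rim at about 0.137, sleeve staying back at about 0.095, locking pieces out. I'll regrip the case 6.5 mm lower and press home.

```bash
python3 -m crank '[[0,0,0,0,0,-4,1],[0,0,0,0,0,-2.5,0.6],[0,0,0,0,0,0,0.3],[0,0,0,0,0,0,0.3],[0,0,0,0,0,0,0.3],[0,0,0,0,0,0,0.3],[0,0,0,0,0,0,0.3],[0,0,0,0,0,0,0.3],[0,0,0,0,0,0,0.3],[0,0,0,0,0,0,0.3],[0,0,0,0,0,0,0.3],[0,0,0,0,0,0,0.3]]' 28;  python3 -m crank '[[0,0,0,0,0,-1,0.3],[0,0,0,0,0,-1,0.3],[0,0,0,0,0,0,0.3]]' 28
```

```text
t: 17.58
ee_pos: [0.564, -0.1922, 0.1248]
tool_rot: [2.221, 2.221, 0.0]
ft_force: [0.3, 0.3, 0.4]
width: 0.033
t: 17.83
ee_pos: [0.5641, -0.1922, 0.1235]
tool_rot: [2.221, 2.221, -0.0]
ft_force: [-2.4, 1.3, 5.6]
width: 0.0332
```

```bash
python3 -m crank '[[0,0,0,-0.4,0.2,-1,0.3],[0,0,0,0,0,-1,0.3],[0,0,0,0,0,0,0.3]]' 28;  python3 -m crank '[[0,0,0,0,0,-1,0.3],[0,0,0,0,0,-1,0.3],[0,0,0,0,0,0,0.3]]' 28
```

```text
t: 18.08
ee_pos: [0.5641, -0.1922, 0.1219]
tool_rot: [2.22, 2.221, 0.0]
ft_force: [-1.1, 2.1, 7.6]
width: 0.0335
t: 18.33
ee_pos: [0.5641, -0.1922, 0.1201]
tool_rot: [2.22, 2.221, 0.0]
ft_force: [-2.0, 1.0, 6.8]
width: 0.0332
```

```bash
python3 -m crank '[[0,0,0,-0.3,0.2,-1,0.3],[0,0,0,0,0,-0.5,0.3],[0,0,0,0,0,0,0.3]]' 28;  python3 -m crank '[[0,0,0,0,0,-0.8,0.3],[0,0,0,0,0,0,0.3],[0,0,0,0,0,0,0.3]]' 28;python3 circ.py w9; python3 - <<'E'
from top import *
p=pickle.load(open('w9.pkl','rb'));i=p['img'][:,:,::-1]
cv2.imwrite('pics/w9c.png',cv2.resize(i[165:285,180:320],None,fx=5,fy=5,interpolation=2))
E
```

```text
t: 18.58
ee_pos: [0.564, -0.1921, 0.1189]
tool_rot: [2.22, 2.22, 0.001]
ft_force: [-1.6, 1.3, 8.2]
width: 0.0335
t: 18.83
ee_pos: [0.564, -0.1921, 0.1176]
tool_rot: [2.22, 2.22, 0.001]
ft_force: [0.1, 0.7, 6.9]
width: 0.0331
[ 0.56404247 -0.192112    0.1175466 ] [ 0.56359042 -0.11905129  0.25579493]
```

View pics/w9c.png

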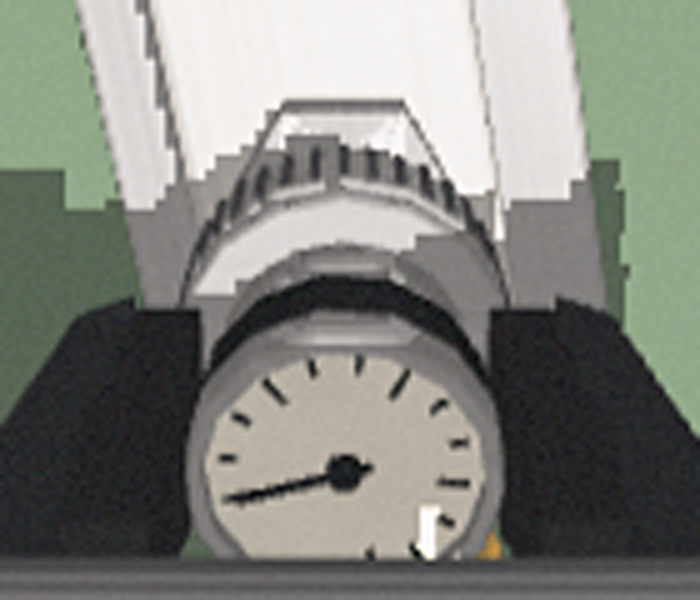

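```bash
python3 - <<'E'
from top import *
for n in('w8','w9'):
    p=pickle.load(open(n+'.pkl','rb'));X=cloud(p)
    for u in(232,245,251,260): print(n,u,X[194:222:2,u,2].round(4))
E
```

```text
w8 232 [0.0805 0.0859 0.0913 0.0946 0.095  0.0946 0.0945 0.095  0.0897 0.095
 0.1007 0.1047 0.1052 0.1205]
w8 245 [0.0932 0.094  0.0947 0.0951 0.096  0.0958 0.0988 0.1019 0.1047 0.1067
 0.1046 0.1217 0.1249 0.1274]
w8 251 [0.0933 0.0944 0.0943 0.0948 0.0941 0.0942 0.099  0.102  0.1044 0.1055
 0.1046 0.1209 0.1229 0.1272]
w8 260 [0.0879 0.0934 0.0954 0.0954 0.0953 0.0941 0.0914 0.0964 0.1008 0.1042
 0.1052 0.1052 0.1044 0.1235]
w9 232 [0.0567 0.0571 0.0812 0.0859 0.0911 0.0935 0.0948 0.0994 0.1022 0.101
 0.1009 0.1019 0.1016 0.0995]
w9 245 [0.0574 0.0829 0.0876 0.0925 0.0944 0.1002 0.1023 0.1024 0.1015 0.1011
 0.1007 0.1021 0.105  0.1135]
w9 251 [0.0577 0.0842 0.0885 0.0932 0.0949 0.101  0.1022 0.1013 0.1016 0.1003
 0.0993 0.103  0.1051 0.1132]
w9 260 [0.0566 0.0831 0.0873 0.0902 0.0949 0.0945 0.1003 0.1019 0.1017 0.1014
 0.1016 0.0968 0.1011 0.1047]
```

The sleeve top is at 0.101, fully forward and locked. Letting go and checking.

```bash
python3 -m crank '[[0,0,0,0,0,1,0.3],[0,0,0,0,0,0,0.3],[0,0,0,0,0,0,0.45],[0,0,0,0,0,0,0.7],[0,0,0,0,0,0,1],[0,0,0,0,0,0,1],[0,0,0,0,0,0,1],[0,0,0,0,0,0,1],[0,0,0,0,0,0,1],[0,0,0,0,0,0,1],[0,0,0,0,0,20,1],[0,0,0,0,0,30,1],[0,0,0,0,0,30,1],[0,0,0,0,0,10,1],[0,0,0,0,0,0,1],[0,0,0,0,0,0,1]]'
python3 circ.py w10 gauge_mid gauge_flange; python3 - <<'E'
from top import *
p=pickle.load(open('w10.pkl','rb'));i=p['img'][:,:,::-1]
u,v=w2px(p,[.564,-.192,.115])[0].astype(int)
cv2.imwrite('pics/w10c.png',cv2.resize(i[v-60:v+50,u-70:u+70],None,fx=5,fy=5,interpolation=2))
X=cloud(p);print(u,v,X[v-32:v+26:2,u,2].round(4))
s=snapshot('top');cv2.imwrite('pics/t10.png',s['img'][:,:,::-1])
for l in('blank_plug','hose_tail','stand'):
    for r in place_of(s,l)[:1]: print(l,round(r['score'],2),tow(s,r['centre']).round(4))
E
```

```text
t: 20.22
ee_pos: [0.5632, -0.1917, 0.2071]
tool_rot: [2.221, 2.221, 0.0]
ft_force: [-0.4, 0.4, -0.2]
width: 0.0883
[ 0.56252505 -0.19138294  0.2058818 ] [ 0.56298122 -0.11878575  0.34545061]
gauge_mid 0.58 [ 0.566  -0.1939  0.1185] [[252. 202.]]
gauge_flange 0.86 [ 0.563  -0.1902  0.107 ] [[248. 194.]]
249 198 [0.0565 0.0569 0.0906 0.0947 0.101  0.1011 0.1014 0.1006 0.1165 0.1244
 0.1286 0.1282 0.1256 0.1268 0.127  0.1264 0.1273 0.1264 0.1274 0.1269
 0.1278 0.1258 0.1264 0.1264 0.1267 0.1273 0.1259 0.1261 0.1293]
blank_plug 0.62 [0.4752 0.2789 0.0107]
hose_tail 0.61 [0.476  0.2797 0.01  ]
stand 0.74 [ 0.4751  0.2082 -0.0011]
```

View pics/w10c.png

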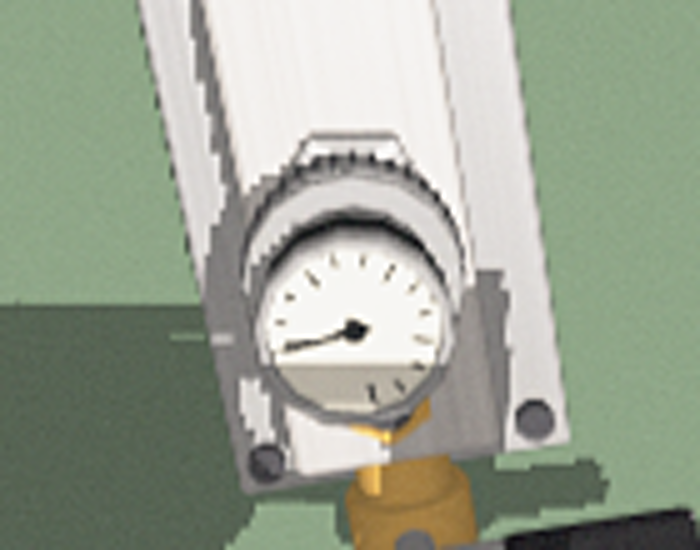

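View pics/t10.png

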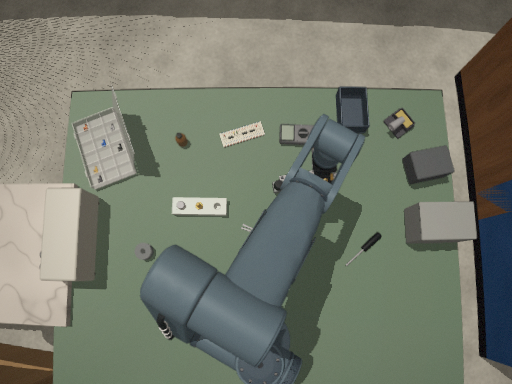

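```bash
python3 -c "
from workcell import *
print(close_job())"
```

```text
the job is handed in; nothing more can be done
None
```

The gauge is plugged into the quick coupler and locked. The gripper is open and clear above it, and I handed the job in at about 20 s of the 64 s allowed.

**What I did:**
- I took the gauge from the stand's end hole.
- I found the coupler's real axis at about (0.564, −0.192) by wrist camera. I felt the plug in, easing off side forces of about 2 N, until it stood on the locking pieces.
- I gripped the sleeve and drew it back about 8.5 mm, and the plug dropped onto the valve.
- I regripped the case and pressed it down with about 8 N measured until the sleeve snapped forward.

**Last checks:**
- **Sleeve:** its top reads 0.101 m, which is fully forward.
- **Gauge:** it stayed put after release. The dial reads 0.127 m, which puts the flange about 1.5 mm above the mouth, where a locked gauge should sit.
- **Lock:** I tugged up only about 1 mm before letting go and did not read the force, so that was not a real pull test.
- **Other fittings:** the blanking plug and hose tail look undisturbed in the top view. The network's last position for the hose tail, (0.476, 0.280), falls on the blanking plug. I take it as a mix-up, because the picture shows both in their holes.

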